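# Hook the iron-holder bracket onto the slotted rack

## Robot

A 6-joint arm with a two-finger parallel gripper is mounted at the origin on the work surface. World frame = base frame: x ahead of the robot, y to its left, z up, the work surface at z = 0. Lengths are in m, angles in rad, forces in N, time in s.
With the tool pointing down it reaches from about 0.35 to 0.95 m from the base axis. Payload 17.4 kg.
Tool frame: the origin (TCP) lies on the front face of the gripper's body, between the roots of the fingers; the fingertips stand 84 mm ahead of it and the grasp point (between the pads) lies 65 mm ahead of it; z points along the fingers, y is the line along which they close (so a half turn about z gives the same grasp; the last joint's range is limited). The gripper opens to 93 mm and grips with 3 to 60 N. Pads are 15 mm wide; open, the fingers measure 128 mm over their backs; the gripper's body (75 mm by 188 mm) begins 65 mm behind the grasp point.
Start: joints at [1.205, 0.116, 1.442, -0, 1.584, -0.038], TCP at [0.217, 0.639, 0.303] pointing down, gripper open.
Joint ranges: [-2.83, 2.83], [-0.83, 2.19], [0.07, 2.5], [-1.14, 4.28], [0.01, 3], [-2.97, 2.97]. Speed limits (rad/s): [1.89, 1.89, 2.22, 3.14, 3.14, 3.14].

## Interface

Orientations are given as [roll, pitch, yaw] about the fixed x, y, z axes, in that order (R = Rz(yaw) Ry(pitch) Rx(roll)).
In Python, from station import robot gives the robot as it stands.
- The arm moves only by the shell command python3 -m handwheel 'ROWS'. ROWS is JSON, a list of rows, each a list of 3 entries, a list of its own where there are three numbers: the turn, a rotation vector about the world's x, y, z in rad, then the shift along the world's x, y, z in m, then the gripper's target within -1 to 1 (shut at 1, half-way at 0, fully open at -1). A call has 1 to 10 rows; each row is the pose to reach, as a shift and turn from the pose commanded when the call began; what a row does not reach only later rows make up. A row lasts 1/8 s, in which the tool goes at most 62.5 mm and 10.7 degrees, less where a joint would pass 70% of its speed; a pose out of reach is approached as far as the arm can. A call with a gripper value outside its range is refused whole. The fingers move at their own pace and stop on an object; the grip force is fixed at half the most. Time passes only in rows, so rows that repeat a pose let the fingers close. It gives the time, the measured TCP pose, the force, the opening and the grip force at its end, in the units of the state.
- robot.get_state(): the state, without advancing time (a new reading comes with each control period).
- robot.snapshot(name): name is "side" or "top"; returns (picture, depth): 384x512x3 uint8, red, green, blue; 384x512 float32, m along the optical axis (not along the pixel's ray), 0 where there is no reading.
- robot.camera_params(name): a dict with "K" (3x3 intrinsics, pixels), "world_to_cam" (4x4, takes a point from world to camera coordinates). Camera axes: x right, y down, z forward; pixel columns grow to the right and rows downward; lengths in m; the calibration is good to about 2 mm. A picture is of the moment at which its call begins. camera_params takes no time and is no camera call.
- robot.sign_off(): hands the job in; it is judged then, once.
The state is a dict: "clock": time; "joint_positions": joint angles; "qd": joint speeds; "joint_efforts": joint torques, N m; "ee_pos": TCP position; "ee_rot": TCP orientation; "ft_force": force on the tool from outside, world axes, zero at the start; "torque": the same for the moment, N m; "opening": finger opening in m; "grip_force": force on a finger pad.
Only numpy, scipy, OpenCV 4.12 (cv2) and the standard library are available. Lean on these libraries where they do the work, as an engineer would, in place of code of your own. Each camera call takes 0.05 s, during which the arm holds its last target. There are 200 camera calls.

## Task

Hang the soldering-iron holder bracket (the one with the two hooked tabs) on the slotted rack: put both tabs into the upper pair of slots from the front, then push the bracket straight down until it is fully home and the sprung catch has snapped out over it, and let go. The height of the slots is set by hand and not exactly known, so do it by feel, never pressing on the rack with more than 45 N, and leave the other things on the bench alone.

Things in the scene. Friction and masses are not known exactly. Their poses are not given: they have to be found in the camera images.
- bracket: Soldering-iron holder bracket, bare aluminium, loose, 0.2-0.35 kg, standing upright. Origin: underside, mid-width, on the back face; x points out of the back face (as the tabs do), y left, z up. Back plate 5 thick (x -5..0), 110 wide, 62 high. Upright rib in front: 10 thick (y -5..5), x -75..-5, z 0..60. Open tube, 34 wide, 60 high, axis at x -90, at the rib's end.
- rib_grip (a point): A good grip point on the bracket's rib (pinch its 10 mm thickness from above): bracket x -38, y 0, z 45, which is 15 below the rib's top edge. Axes as the bracket.
- left_tab (a point): Tip of the left tab: bracket x 13, y 45, z 45. Each tab is a neck 6 wide, z 50..58, x 0..6.5, then a down-turned lip 6 wide, z 32..58, x 6.5..13, whose front is an upright wedge that leads in sideways.
- right_tab (a point): Tip of the right tab, the same: bracket x 13, y -45, z 45.
- wedge (a point): Top edge of the locking wedge on the bracket's back face, between the tabs: 24 wide, it slopes out from the face at z 48 to x 6 at z 60.5, then has a square top at z 62. This point: bracket x 6, y 0, z 62.
- rack: Slotted rack, fixed foot 150 wide, 8 high, x -10..110. Origin: bench level, front plane of the uprights, midway between them; x into the slots, y left, z up. Two steel uprights at y +-45, 30 wide, 5 thick, top z 150, each with a lower slot (z 40..72, unused) and an upper one (z 100..132). The uprights are clamped by hand: all their heights (slots, catch) may lie up to 7 above or below those given; the pose does not show it.
- left_slot (a point): Nominal middle of the lower edge of the left upper slot, on the front face (rack x 0, y 45, z 100; really +-7 in z). Slot 10 wide, 32 high. The lips pass when the bracket's origin is 18 to 24 above its true seat (nominally 71 above the bench, +-3) and within 2 sideways. Push in until the back plate meets the uprights (bracket origin at rack x 0).
- right_slot (a point): The same for the right upright: rack x 0, y -45, z 100 nominally.
- seat (a point): Nominal place of the bracket's origin when hung and locked: rack x 0 (up to 2 forward), y 0 (+-2), z 50, but really +-7 in z with the uprights. From the slots push straight down about 21. The wedge meets the catch 10 to 14 above the true seat; the push needed from there on is 6 to 14 N. It ends on a rigid stop (necks on the slots' lower edges).
- catch (a joint): Sprung catch: flat steel tongue 20 wide, 6 thick, midway between the uprights, lower edge at rack x 0.8, face sloping back upward, underside nominally at z 113 (moves with the uprights). Value in m: 0 is out (as at the start), grows to 0.010 as it is pushed back along rack +x; 5 N preload, 0.4 N per mm. The wedge pushes it back 3 to 5 mm; it snaps back to 0 over the wedge's top only in the last 1 to 2 mm.
- plain_bracket: Another aluminium bracket, loose, with the same plate and rib but no tabs, no wedge and no tube (a flat tongue in front instead). Not to be moved. It may stand on either side of the right one. Origin and axes as for the bracket.
- spool: Reel of solder wire, black flanges, 54 diameter, 40 high, standing; origin under its centre. Leave alone.
- flux_jar: Jar, 48 diameter, 55 high; origin under its centre. Leave alone.
- tip_tin: Open steel bowl, 70 diameter, 40 high; origin under its centre. Leave alone.
- parts_tray: Grey divided tray, 100 x 140 x 30 high; origin under its centre. Leave alone.
- driver: Screwdriver lying on the bench, 160 long; origin under its middle. Leave alone.
- board: Blue circuit board, 110 x 100 x 5, lying flat under the magnifier lamp; origin under its centre. Leave alone.
Not all that is in view belongs to the job. Leave any brown or pink look-alike of the bracket alone. Leave any pink look-alike of the rack alone.

How it is judged:
On the way, in this order (a step that is already met when the one before it is completed fails the run):
1. both tabs are through the upper slots, the back plate against the uprights, before the bracket is pushed down (x of bracket in the frame of rack between -0.005 and 0.003 m and y of bracket in the frame of rack between -0.004 and 0.004 m and z of bracket in the frame of rack between 0.06 and 0.082 m and angle between the y axis of bracket and the y axis of rack, either way round below 0.08 rad), for 0.1 s.
2. pushed down, the hooked bracket forces the catch back (value of joint catch above 0.001 m and x of bracket in the frame of rack between -0.005 and 0.003 m and y of bracket in the frame of rack between -0.004 and 0.004 m), for 0.02 s.
At the end, for the whole second after the job is handed in: The bracket hangs still by both tabs in the upper slots: origin 42.5 to 57.5 mm above the bench, within 4 mm of the rack sideways and in depth, square and upright within 0.07 rad, and the catch out (under 1.2 mm) over the wedge, which happens only within about 2 mm of the seat (x of bracket in the frame of rack between -0.004 and 0.003 m and y of bracket in the frame of rack between -0.004 and 0.004 m and z of bracket in the frame of rack between 0.0425 and 0.0575 m and angle between the y axis of bracket and the y axis of rack, either way round below 0.07 rad and angle between the z axis of bracket and the z axis of rack, either way round below 0.07 rad and value of joint catch below 0.0012 m and linear speed of bracket below 0.01 m/s); the robot touches nothing.
It fails at once if the rack is pressed with more than 45 N, by the bracket or the robot (contact force between any of bracket, the arm, the fingers and rack above 45 N).
It fails at once if another loose thing is moved by more than 20 mm (distance of any of plain_bracket, spool, flux_jar, tip_tin, parts_tray, driver, board from where it was at the start of the episode above 0.02 m).
It also fails if it takes over 64 s, if anything falls off the work surface, if the arm or the gripper's body presses on something with over 40 N, if the wrist force passes 120 N, or if a joint passes its speed limit or range.

## Working session

There is one attempt and no reset: what is moved stays moved. The work goes in short steps, Python scripts to look and compute and a shell command to move; the robot and the scene stay as the last step left them, time stands still between calls to the robot, and variables do not carry over. Pictures are saved under pics/ and viewed, at most 10 in all, crops included, and the job is handed in when it is done.

```bash
mkdir -p pics
cat > h.py <<'E'
import numpy as np, cv2
from station import robot
def snap(n,tag):
    im,d=robot.snapshot(n); cv2.imwrite(f'pics/{tag}.png',im[:,:,::-1]); np.savez(f'pics/{tag}.npz',im=im,d=d); return im,d
def cam(n):
    p=robot.camera_params(n); return np.array(p['K']),np.array(p['world_to_cam'])
def cloud(n,d):
    K,T=cam(n); v,u=np.mgrid[:d.shape[0],:d.shape[1]]
    P=np.stack([(u-K[0,2])/K[0,0]*d,(v-K[1,2])/K[1,1]*d,d],-1)
    W=(P-T[:3,3])@T[:3,:3]; W[d<=0]=np.nan; return W
E
python3 - <<'E'
from h import *
for n in('top','side'):
    snap(n,n+'0'); K,T=cam(n); print(n,K.round(1).tolist(),(-T[:3,:3].T@T[:3,3]).round(3),T[:3,:3].round(2).tolist())
print({k:np.round(v,3).tolist() for k,v in robot.get_state().items()})
E
```

```text
top [[357.5, 0.0, 253.5], [0.0, 357.5, 190.3], [0.0, 0.0, 1.0]] [0.41  0.051 1.253] [[0.01, -1.0, 0.02], [-0.99, -0.01, -0.12], [0.12, -0.01, -0.99]]
side [[458.1, 0.0, 254.4], [0.0, 458.1, 189.6], [0.0, 0.0, 1.0]] [ 0.317 -0.942  0.886] [[0.96, -0.27, -0.02], [-0.18, -0.59, -0.79], [0.2, 0.77, -0.61]]
{'clock': 0.1, 'joint_positions': [1.205, 0.116, 1.442, 0.0, 1.584, -0.038], 'qd': [0.001, -0.002, -0.003, 0.0, -0.001, -0.002], 'joint_efforts': [0.002, -72.29, -62.386, 0.078, 0.023, -0.0], 'ee_pos': [0.217, 0.639, 0.302], 'ee_rot': [-3.141, -0.0, 2.814], 'ft_force': [-0.105, -0.407, 0.0], 'torque': [-0.023, 0.016, -0.038], 'grip_force': 0.0, 'opening': 0.093}
```

View pics/top0.png

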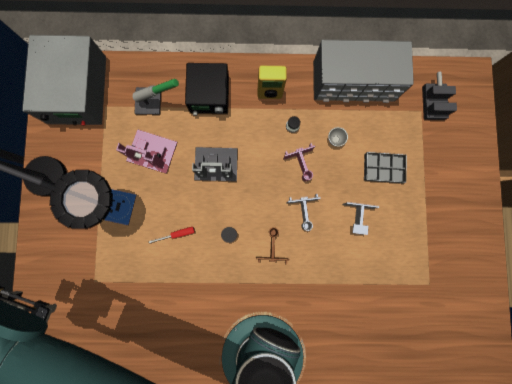

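View pics/side0.png

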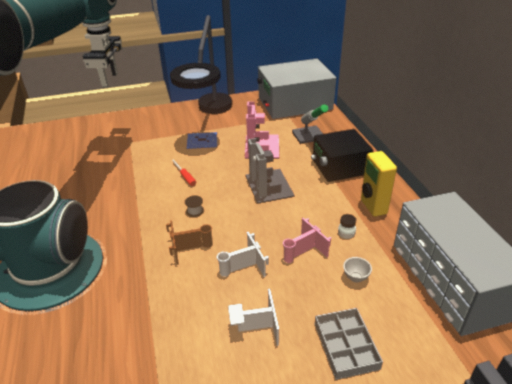

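The top view shows the bare-aluminium bracket with its tube at about (307,226) and plate at (303,198), facing +x. The plain bracket is at (362,217) and the grey rack at (215,165). The brown and pink ones are look-alikes.

```bash
cat > m.py <<'E'
from h import *
W={};I={}
for n in('top','side'):
    f=np.load(f'pics/{n}0.npz'); W[n]=cloud(n,f['d']); I[n]=f['im']
def sel(n,c,z,h=.1):
    w=W[n]; return w[(abs(w[...,0]-c[0])<h)&(abs(w[...,1]-c[1])<h)&(w[...,2]>z[0])&(w[...,2]<z[1])]
for nm,px in dict(brk=(303,198),tube=(307,226),rack=(215,165),plain=(362,217)).items(): print(nm,W['top'][px[1],px[0]].round(3))
import sys
E
python3 - <<'E'
from m import *
w=W['top']
print('bracket z map'); 
for v in range(192,234): print(v,' '.join('%3d'%(1000*w[v,u,2]) for u in range(284,326)))
print('rack')
for v in range(140,186): print(v,' '.join('%3d'%(1000*w[v,u,2]) for u in range(190,242)))
E
```

```text
brk [ 0.529 -0.132  0.061]
tube [ 0.437 -0.154  0.005]
rack [0.621 0.157 0.146]
plain [ 0.467 -0.33   0.059]
bracket z map
192   0   1  -4  -2   0   2   3   5  -5  -3   0  -2   1  -2   1  -1   0   2   6   3  -4  -1   2   0   1   0  -4   2  -2  -4  -1  -1   0   0   0  -2   1   1   0  -1   2  -5
193  -2  -4   1   3   0  -1   0  -2   0   7  -2   0  -1   0   0   0   0   1   0  -1  -4   0   1   0   0  -3   3  -2   2  -1   2  -1   3   1  -3   1  -1   0   1  -5   2  -4
194   1   3  -1   1  -2  -3  -3   6   3  -2  -2   2   0   2   0  -2  -4   0   2  -1   1   0  -1   0   0   1  -2   0   0   0  -1  -1  55  58   0  -2   0   3   0  -3   0  -1
195  -3  -2   3   1   0   0   1   1   2   1   3   2   0  -3  -3   0   1   3  -3   8   0   1   3   0   1  -2   0   0  -3   0   5  46  52  55  -1   0   2   2  -1   3   3   0
196  -1   3  -3   1  -4  -6  -4   0  -3   0   1   0   2   5   0   1   2   0  -3   0  -1   0  -3  -2  -2   0  -1   3   5   2   0  33  54  60   0   1   0   0   0  -3   0   0
197  -1  -3   2  -2  -1   0  59   0  -3   2   4  -1   1   0   3   3  -3   0  -1  58  64  60  61  64  -1  -1  -3  -2  
[... 1577 characters left out ...]
2  -2  -1  -5   0   0   0
207   0   0   0   0   2  -5   1  -2  -2  -1   2   3  -3   0   0  -3  -4   6  28  51  52  56  62   3  -3   2  -1   2   1  -3   6   3  -2   0   0   1  -1  -4   1  -1  -3   3
208  -1  -1   0   0   3  -1   2  -2  -1  -2   1   2  -1  -6   0   2   0   2  27  45  61  59  54   0   0   1   0   1   4   1   0   1   1   0  -3   1  -2   0   4  -1   2   0
209   4   2  -2  -2  -2   2   6  -3  -1   1   1   5  -3   1  -4  -6   3   0  27  43  60  58  59  -1  -1  -1  -2  -3   2  -1   0  -8  -2  -5  -4   1   0   3   0   0   0   2Traceback (most recent call last):
  File "<stdin>", line 4, in <module>
  File "<stdin>", line 4, in <genexpr>
ValueError: cannot convert float NaN to integer
```

Run:
```python
from m import *
a=cv2.resize(I['top'][135:245,185:335],None,fx=4,fy=4,interpolation=cv2.INTER_CUBIC)
b=cv2.resize(I['side'][130:290,200:310],None,fx=2.75,fy=2.75,interpolation=cv2.INTER_CUBIC)
cv2.imwrite('pics/ct.png',a[:,:,::-1])
```

```text
brk [ 0.529 -0.132  0.061]
tube [ 0.437 -0.154  0.005]
rack [0.621 0.157 0.146]
plain [ 0.467 -0.33   0.059]
```

View pics/ct.png

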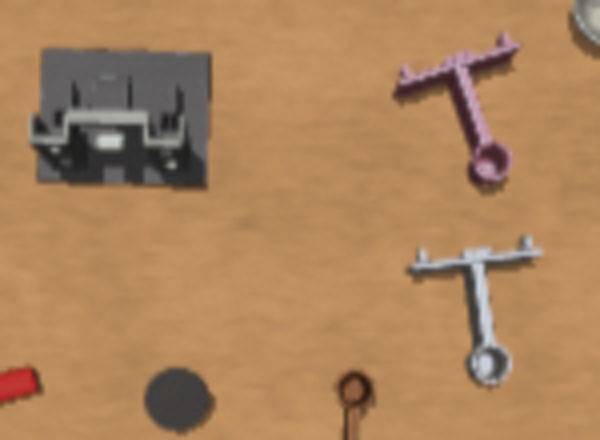

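The crop (4x, offset (185,135)) shows the bracket's plate, tabs and ring clearly. The rack's uprights are at its front, with a raised frame behind them, and its foot is a dark rectangle. Now I'll fit each one.

Run:
```python
from m import *
w=np.nan_to_num(W['top'],nan=-.009)
for v in range(146,184): print(v,' '.join('%3d'%(1000*w[v,u,2]) for u in range(191,242)))
def onplane(n,u,v,z):
    K,T=cam(n); o=-T[:3,:3].T@T[:3,3]
    r=np.stack([(u-K[0,2])/K[0,0],(v-K[1,2])/K[1,1],np.ones_like(u,float)],-1)@T[:3,:3]
    return o+r*((z-o[2])/r[...,2])[...,None]
# bracket
v,u=np.nonzero(w[...,2]>.05); m=(u>284)&(u<325)&(v>192)&(v<234); u,v=u[m],v[m]
P=onplane('top',u,v,.061)[:,:2]
c=np.array([.529,-.13]);
for nm,mk in (('ring',P[:,0]<.452),('rib',(P[:,0]>.458)&(P[:,0]<.51))):
    q=P[mk]; print(nm,len(q),q.mean(0).round(4),(q.max(0)-q.min(0)).round(3))
    if nm=='rib':
        l=cv2.fitLine(q.astype(np.float32),cv2.DIST_L2,0,.001,.001).ravel(); print(l.round(4),np.arctan2(l[1],l[0]))
q=P[P[:,0]>.512]
s=cv2.fitLine(q.astype(np.float32),cv2.DIST_HUBER,0,.001,.001).ravel(); print('plate',len(q),s.round(4),np.arctan2(s[1],s[0]),cv2.minAreaRect(q.astype(np.float32)))
# foot
im=I['top'].astype(int); lum=im.max(2)
mk=(lum<125)&(im.max(2)-im.min(2)<25); mk=mk.astype(np.uint8)
n,lab,st,ct=cv2.connectedComponentsWithStats(mk)
for i in range(1,n):
    if st[i,4]>60 and 180<ct[i,0]<260 and 130<ct[i,1]<250: print(st[i],ct[i])
```

```text
brk [ 0.529 -0.132  0.061]
tube [ 0.437 -0.154  0.005]
rack [0.621 0.157 0.146]
plain [ 0.467 -0.33   0.059]
146   1   0   0   0   0   2   0   0  -1  -7   1  -1   0  -1   1  -5  -1  -1  -1  -1   2   0  -3   0  -2  -1   1   0  -2   0   0  -1  -4   1  -9   3   2  -2   3  -4  -4  -3   1   0  -2   2   1  -2  -2   0   3
147   3  -1   0  -3   0   5   7   3   3   8   8   5   8   6   6   7  -3   4   3   0   0   1   0   0   0   0  -4   0   1  -3   0   3   0   0   2   0   0   1  -1   2   2   0  -2   0   3   0   0   0   0   1   0
148   0   1   0   3   1  11   8   8   7   5   8   9   5   8   7   5   2   8   8   7  11  10  10   6  10  10   0  10   6   5   6   6   6   5   6   7   5   6   3   5   9   7  11   7   9  10   9  -3   0   0  -1
149   1  -1   0  -2   8   4   7   7  10   7   6   8   8   5  11   5   8   6   7   3   7   7  10   6   7   7   6   6   7   5   7  10   5   3   6   8   4   3   1   6   6   9   7   8   3   7   4  -2  -3   2   0
150   2  -2  -4   2   6   4   6  10  12   8   4   9   0   4   7   6  11   2   5   8   1   6  10   7   6   8   7   4   6   7   5   4   8   7   6   3   6   7   8
[... 6602 characters left out ...]
-5   0  -3   1   1  -4   0   0  -3  -1   0   2   1   0  -3   1   0  -1  -1   0   0  -2   1  -3   2   1
183   0   1  -4   1   1  -6   0   0   0   1   1   1   1   0  -3  -2  -4   0  -2   0   0  -2  -2   4  -3  -5   0   0  -1   0   0   0   2   0  -2   0   0   0   0   0   5   1  -2   0   1   0   0  -2   0  -8  -2
ring 36 [ 0.4355 -0.148 ] [0.027 0.03 ]
rib 55 [ 0.484  -0.1395] [0.05  0.016]
[ 0.9898  0.1427  0.484  -0.1395] 0.14317742
plate 97 [ 0.1352 -0.9908  0.526  -0.1419] -1.4351535 ((0.5247831344604492, -0.135468989610672), (0.025831090286374092, 0.10918156057596207), 7.244856834411621)
[ 193  148   44   33 1241] [215.84286865 163.76228848]
[221 227  16  16 181] [228.71270718 234.35911602]
```

Upright tops read about 147 against a foot reading of about 7 (true 8), which hints at uprights roughly 2 mm low. Next: sub-pixel rack edges, and a side-view check.

```bash
cat >> h.py <<'E'
def onplane(n,u,v,z):
    K,T=cam(n); o=-T[:3,:3].T@T[:3,3]; u=np.asarray(u,float); v=np.asarray(v,float)
    r=np.stack([(u-K[0,2])/K[0,0],(v-K[1,2])/K[1,1],np.ones_like(u)],-1)@T[:3,:3]
    return o+r*((z-o[2])/r[...,2])[...,None]
def cross(line,lo,hi,th):
    s=line[lo:hi]-th; k=np.nonzero(s[:-1]*s[1:]<0)[0]
    return None if len(k)==0 else lo+k[0]+s[k[0]]/(s[k[0]]-s[k[0]+1])
def fit(n,pts,z):
    P=onplane(n,[p[0] for p in pts],[p[1] for p in pts],z)[:,:2]
    l=cv2.fitLine(P.astype(np.float32),cv2.DIST_HUBER,0,.001,.001).ravel(); return P,l
E
python3 - <<'E'
from m import *
im=I['top'].astype(float); s=(im[...,0]-im[...,2])/(im[...,0]+1)
print('sat row176',s[176,188:242:3].round(2), 'col215',s[142:152,215].round(2),s[174:188,225].round(2))
th=.25
rear=[(u,cross(s[:,u],143,152,th)) for u in range(200,234)]
front=[(u,cross(s[:,u],178,186,th)) for u in range(200,234)]
left=[(cross(s[v],190,199,th),v) for v in range(150,161)]
right=[(cross(s[v],232,243,th),v) for v in range(151,178)]
for nm,L in dict(rear=rear,front=front,left=left,right=right).items():
    L=[p for p in L if None not in p]; P,l=fit('top',L,.008); print(nm,len(L),l.round(4),'ang',np.degrees(np.arctan2(l[1],l[0])).round(2))
w=np.nan_to_num(W['top'],nan=0)
m=(w[...,2]>.139)&(w[...,0]>.5)&(abs(w[...,1]-.15)<.1)
v,u=np.nonzero(m); 
ul=(v>=169); print('up z',np.median(w[v[ul],u[ul],2]),np.median(w[152:160,225,2]))
for a,b,nm in((190,200,'L'),(222,231,'R')):
    k=(u>=a)&(u<=b)&(v>=168); P=onplane('top',u[k],v[k],.148); print(nm,P.mean(0).round(4),P.min(0).round(4),P.max(0).round(4))
# side: uprights
ws=np.nan_to_num(W['side'],nan=0); p=ws[(ws[...,2]>.03)&(ws[...,2]<.17)&(abs(ws[...,0]-.6)<.09)&(abs(ws[...,1]-.15)<.1)]
print(len(p)); np.save('pics/rs.npy',p)
for z in np.arange(.03,.17,.01):
    q=p[(abs(p[:,2]-z)<.005)]; print(z.round(2),len(q),np.percentile(q[:,0],[2,50,98]).round(3) if len(q) else '',np.percentile(q[:,1],[2,50,98]).round(3) if len(q) else '')
a=I['side'][125:215,225:305]; cv2.imwrite('pics/cs.png',cv2.resize(a,None,fx=6.5,fy=6.5,interpolation=cv2.INTER_CUBIC)[:,:,::-1])
E
```

```text
brk [ 0.529 -0.132  0.061]
tube [ 0.437 -0.154  0.005]
rack [0.621 0.157 0.146]
plain [ 0.467 -0.33   0.059]
sat row176 [0.5  0.5  0.26 0.01 0.02 0.   0.   0.02 0.   0.   0.   0.02 0.   0.03
 0.03 0.   0.17 0.49] col215 [0.49 0.5  0.5  0.5  0.5  0.4  0.07 0.03 0.02 0.01] [ 0.04  0.05  0.02  0.02 -0.02  0.01  0.08  0.44  0.51  0.5   0.5   0.5
  0.5   0.5 ]
rear 34 [0.0016 1.     0.7112 0.1438] ang 89.91
front 34 [0.0192 0.9998 0.5943 0.1766] ang 88.9
left 11 [ 0.999  -0.0446  0.6818  0.2422] ang -2.56
right 27 [1.000e+00 7.000e-04 6.625e-01 9.470e-02] ang 0.04
up z 0.14755354976935597 0.006762188048866342
L [0.6065 0.2172 0.148 ] [0.6043 0.2036 0.148 ] [0.6107 0.2287 0.148 ]
R [0.6047 0.121  0.148 ] [0.6023 0.1097 0.148 ] [0.6121 0.1348 0.148 ]
922
0.03 40 [0.602 0.619 0.675] [0.109 0.123 0.227]
0.04 99 [0.602 0.632 0.675] [0.106 0.124 0.224]
0.05 48 [0.602 0.607 0.625] [0.107 0.123 0.223]
0.06 58 [0.601 0.612 0.643] [0.107 0.118 0.224]
0.07 54 [0.602 0.613 0.642] [0.108 0.119 0.226]
0.08 50 [0.601 0.608 0.625] [0.107 0.118 0.221]
0.09 45 [0.601 0.607 0.625] [0.106 0.112 0.219]
0.1 52 [0.601 0.608 0.658] [0.107 0.113 0.218]
0.11 65 [0.601 0.614 0.66 ] [0.107 0.155 0.22 ]
0.12 96 [0.601 0.612 0.66 ] [0.108 0.156 0.23 ]
0.13 104 [0.602 0.628 0.66 ] [0.108 0.161 0.206]
0.14 91 [0.602 0.616 0.628] [0.108 0.143 0.23 ]
0.15 120 [0.601 0.618 0.628] [0.107 0.161 0.23 ]
0.16 0  
0.17 0
```

View pics/cs.png

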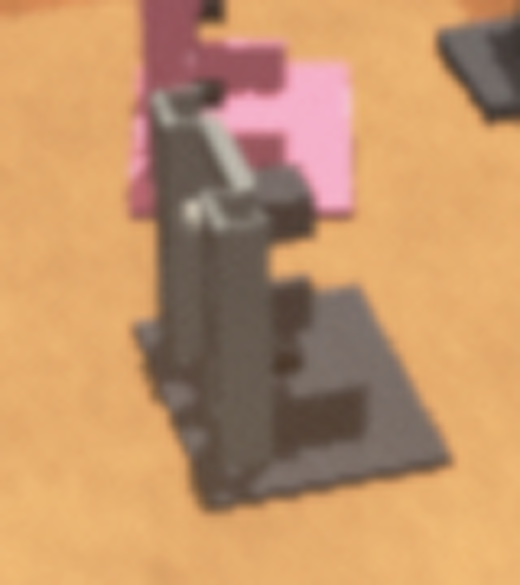

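The side crop shows the uprights at the front of the foot, with the catch bar between them near (190,210) in the crop. Estimates:
- Rack: origin at about (0.603, 0.169), yaw about -0.01, uprights about 2 mm low.
- Bracket: yaw about 0.138, grip point at about (0.486, -0.139).

Next I'll move above the bracket.

```bash
python3 -m handwheel '[[[0,0,0.05],[0.015,-0.04,0],-1],[[0,0,0.1],[0.03,-0.09,0],-1],[[0,0,0.15],[0.05,-0.14,0],-1],[[0,0,0.2],[0.067,-0.19,0],-1],[[0,0,0.25],[0.085,-0.24,0],-1],[[0,0,0.3],[0.1,-0.29,0],-1],[[0,0,0.35],[0.12,-0.34,0],-1],[[0,0,0.4],[0.135,-0.39,0],-1],[[0,0,0.467],[0.15,-0.43,0],-1],[[0,0,0.467],[0.15,-0.43,0],-1]]'
python3 -m handwheel '[[[0,0,0],[0.015,-0.045,0],-1],[[0,0,0],[0.035,-0.1,0],-1],[[0,0,0],[0.052,-0.15,0],-1],[[0,0,0],[0.07,-0.2,0],-1],[[0,0,0],[0.087,-0.25,-0.02],-1],[[0,0,0],[0.105,-0.3,-0.05],-1],[[0,0,0],[0.119,-0.348,-0.09],-1],[[0,0,0],[0.119,-0.348,-0.11],-1],[[0,0,0],[0.119,-0.348,-0.11],-1],[[0,0,0],[0.119,-0.348,-0.11],-1]]'
```

```text
clock: 1.35
ee_pos: [0.3679, 0.207, 0.3027]
ee_rot: [-3.141, 0.0, -3.005]
ft_force: [-0.0, 0.0, 0.8]
opening: 0.0929
grip_force: 0.0
clock: 2.6
ee_pos: [0.4867, -0.1378, 0.1941]
ee_rot: [-3.141, 0.001, -3.001]
ft_force: [0.2, 0.6, 0.9]
opening: 0.0931
grip_force: 0.0
```

```bash
python3 -m handwheel '[[[0,0,0],[0,-0.001,-0.03],-1],[[0,0,0],[0,-0.001,-0.06],-1],[[0,0,0],[0,-0.001,-0.083],-1],[[0,0,0],[0,-0.001,-0.083],-1],[[0,0,0],[0,-0.001,-0.083],1],[[0,0,0],[0,-0.001,-0.083],1],[[0,0,0],[0,-0.001,-0.083],1],[[0,0,0],[0,-0.001,-0.083],1],[[0,0,0],[0,-0.001,-0.083],1],[[0,0,0],[0,-0.001,-0.083],1]]'
```

```text
clock: 3.85
ee_pos: [0.4863, -0.14, 0.1097]
ee_rot: [3.142, -0.0, -3.002]
ft_force: [-0.2, 0.1, -0.0]
opening: 0.0377
grip_force: 0.0
```

```bash
python3 -m handwheel '[[[0,0,0],[0,0,0],1],[[0,0,0],[0,0,0],1],[[0,0,0],[0,0,0],1],[[0,0,0],[0,0,0],1],[[0,0,0],[0,0,0],1],[[0,0,0],[0,0,0],1],[[0,0,0],[0,0,0],1]]'
python3 -m handwheel '[[[0,0,0],[0,0,0.02],1],[[0,0,0],[0,0,0.06],1],[[0,0,0],[0,0,0.1],1],[[0,0,0],[0,0,0.12],1],[[0,0,0],[0,0,0.12],1],[[0,0,0],[0,0,0.12],1]]'
```

```text
clock: 4.72
ee_pos: [0.4863, -0.1399, 0.1097]
ee_rot: [3.142, -0.0, -3.002]
ft_force: [0.4, 0.3, -1.0]
opening: 0.0096
grip_force: 30.0
clock: 5.48
ee_pos: [0.4859, -0.1398, 0.2282]
ee_rot: [3.141, -0.002, -3.002]
ft_force: [0.1, 0.1, -4.6]
opening: 0.0096
grip_force: 30.0
```

```bash
python3 -m handwheel '[[[0,0,-0.02],[0.005,0.04,0],1],[[0,0,-0.05],[0.01,0.08,0],1],[[0,0,-0.08],[0.015,0.13,0],1],[[0,0,-0.11],[0.02,0.18,0],1],[[0,0,-0.15],[0.025,0.23,-0.01],1],[[0,0,-0.15],[0.03,0.28,-0.03],1],[[0,0,-0.15],[0.034,0.309,-0.049],1],[[0,0,-0.15],[0.034,0.309,-0.049],1],[[0,0,-0.15],[0.034,0.309,-0.049],1],[[0,0,-0.15],[0.034,0.309,-0.049],1]]'
python3 - <<'E'
from h import *
for n in('top','side'): snap(n,n+'1')
a=cv2.imread('pics/top1.png')[130:220,160:270]; b=cv2.imread('pics/side1.png')[110:240,190:310]
a=cv2.resize(a,(440,360),interpolation=cv2.INTER_CUBIC); b=cv2.resize(b,(332,360),interpolation=cv2.INTER_CUBIC)
cv2.imwrite('pics/c1.png',np.hstack([a,b]))
print({k:np.round(robot.get_state()[k],4).tolist() for k in('ee_pos','ee_rot','ft_force','torque')})
E
```

```text
clock: 6.72
ee_pos: [0.5204, 0.1683, 0.181]
ee_rot: [-3.142, 0.0, 3.13]
ft_force: [1.1, 0.4, -2.9]
opening: 0.0096
grip_force: 30.0
{'ee_pos': [0.5205, 0.1684, 0.1812], 'ee_rot': [3.1415, 0.0007, 3.1298], 'ft_force': [-0.2836, -0.11, -3.6627], 'torque': [0.0509, 0.0062, 0.0057]}
```

View pics/c1.png

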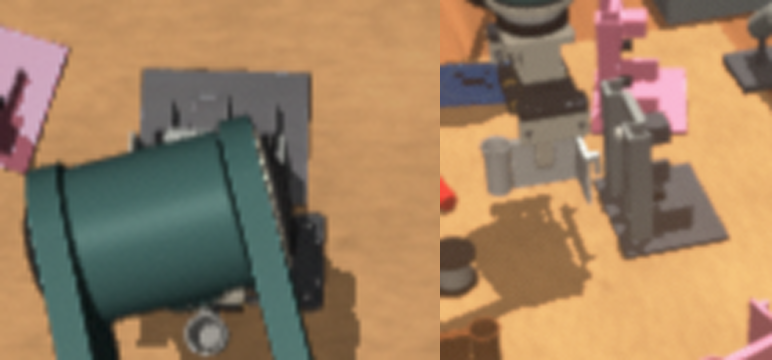

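Run:
```python
from h import *
f=np.load('pics/side1.npz'); w=np.nan_to_num(cloud('side',f['d']),nan=0)
sat=(f['im'].astype(float).max(2)-f['im'].min(2))
def st(nm,m,ax=(0,1,2)):
    q=w[m]; print(nm,len(q),[np.percentile(q[:,a],[2,10,50,90,98]).round(4).tolist() for a in ax])
base=(w[...,2]>.085)&(w[...,2]<.125)
st('plate',base&(w[...,0]>.548)&(w[...,0]<.575)&(w[...,1]>.05)&(w[...,1]<.28))
st('upright R',base&(w[...,0]>.595)&(w[...,0]<.64)&(w[...,1]>.05)&(w[...,1]<.14))
st('tube',(w[...,2]>.075)&(w[...,2]<.13)&(w[...,0]>.44)&(w[...,0]<.485)&(w[...,1]>.1)&(w[...,1]<.22))
t=np.load('pics/top1.npz'); wt=np.nan_to_num(cloud('top',t['d']),nan=0)
v,u=np.nonzero((wt[...,2]>.11)&(wt[...,2]<.16)); k=(u>200)&(u<222)&(v>203)&(v<225)
P=onplane('top',u[k],v[k],.1315)[:,:2]; print('ring',len(P),cv2.minEnclosingCircle(P.astype(np.float32)),np.median(wt[v[k],u[k],2]))
im=t['im'].astype(float); s=(im[...,0]-im[...,2])/(im[...,0]+1)
# ring silhouette edges on rows
for r in range(208,218): 
    a=cross(s[r],198,211,.25); b=cross(s[r],212,226,.25); print(r,a,b, onplane('top',(a+b)/2,r,.1315)[:2].round(4) if a and b else '')
```

```text
plate 103 [[0.5483, 0.5505, 0.5555, 0.5673, 0.5709], [0.111, 0.113, 0.1355, 0.165, 0.1669], [0.0855, 0.0902, 0.1071, 0.1223, 0.1242]]
upright R 119 [[0.6009, 0.6016, 0.6099, 0.6228, 0.6258], [0.1067, 0.1078, 0.1108, 0.1315, 0.1368], [0.0873, 0.0895, 0.1044, 0.1207, 0.124]]
tube 169 [[0.4569, 0.4592, 0.4695, 0.4808, 0.483], [0.1519, 0.1542, 0.1588, 0.1786, 0.1836], [0.0766, 0.0821, 0.1076, 0.127, 0.1293]]
ring 59 ((0.47148555517196655, 0.16768792271614075), 0.016874415799975395) 0.12757269399360477
208 208.5254914004914 214.34080188679246 [0.4871 0.1667]
209 207.7154065620542 214.55882352941177 [0.484  0.1676]
210 206.62692967409947 215.15712290502793 [0.4809 0.1683]
211 206.17926356589146 216.0440251572327 [0.4777 0.1675]
212 205.73737931034483 216.4765625 [0.4746 0.1674]
213 205.70820976004313 216.59158243290346 [0.4715 0.1672]
214 205.74778761061947 216.53477380148547 [0.4683 0.1672]
215 206.1297420333839 216.34992223950232 [0.4652 0.1668]
216 206.54166666666666 215.8661971830986 [0.4621 0.1668]
217 207.205625 None
```

Ring and plate-end checks put the bracket about 0–2 mm low in y, so I'll correct by +1 mm and drop 1.5 mm before approaching.

```bash
python3 -m handwheel '[[[0,0,0],[0.005,0.001,-0.0015],1],[[0,0,0],[0.01,0.001,-0.0015],1],[[0,0,0],[0.015,0.001,-0.0015],1],[[0,0,0],[0.02,0.001,-0.0015],1],[[0,0,0],[0.022,0.001,-0.0015],1],[[0,0,0],[0.022,0.001,-0.0015],1]]'
python3 -m handwheel '[[[0,0,0],[0.002,0,0],1],[[0,0,0],[0.004,0,0],1],[[0,0,0],[0.006,0,0],1],[[0,0,0],[0.008,0,0],1],[[0,0,0],[0.009,0,0],1],[[0,0,0],[0.009,0,0],1]]'
python3 -c "
from h import *
print({k:np.round(robot.get_state()[k],4).tolist() for k in('ee_pos','ee_rot','ft_force','torque')})"
```

```text
clock: 7.58
ee_pos: [0.5424, 0.1701, 0.1791]
ee_rot: [-3.141, -0.0, 3.131]
ft_force: [0.2, 0.4, -4.1]
opening: 0.0099
grip_force: 30.0
clock: 8.32
ee_pos: [0.5514, 0.17, 0.1792]
ee_rot: [-3.142, -0.0, 3.131]
ft_force: [0.6, -0.2, -4.0]
opening: 0.0099
grip_force: 30.0
{'ee_pos': [0.5514, 0.17, 0.1792], 'ee_rot': [-3.1416, -0.0001, 3.1308], 'ft_force': [0.6008, -0.2384, -4.0348], 'torque': [0.011, 0.0156, 0.0276]}
```

```bash
python3 -m handwheel '[[[0,0,0],[0.001,0,0],1],[[0,0,0],[0.002,0,0],1],[[0,0,0],[0.002,0,0],1]]'
python3 -m handwheel '[[[0,0,0],[0.001,0,0],1],[[0,0,0],[0.002,0,0],1],[[0,0,0],[0.002,0,0],1]]'
```

```text
clock: 8.7
ee_pos: [0.5534, 0.1701, 0.1793]
ee_rot: [3.142, 0.0, 3.131]
ft_force: [-0.6, 0.0, -3.3]
opening: 0.01
grip_force: 30.0
clock: 9.07
ee_pos: [0.5554, 0.1701, 0.1792]
ee_rot: [-3.142, -0.0, 3.131]
ft_force: [-0.2, 0.1, -3.9]
opening: 0.0098
grip_force: 30.0
```

```bash
python3 -m handwheel '[[[0,0,0],[0.001,0,0],1],[[0,0,0],[0.002,0,0],1],[[0,0,0],[0.002,0,0],1]]'
python3 -m handwheel '[[[0,0,0],[0.001,0,0],1],[[0,0,0],[0.002,0,0],1],[[0,0,0],[0.002,0,0],1]]'
```

```text
clock: 9.45
ee_pos: [0.5574, 0.17, 0.1792]
ee_rot: [-3.142, 0.0, 3.131]
ft_force: [0.4, -0.5, -3.5]
opening: 0.0095
grip_force: 30.0
clock: 9.82
ee_pos: [0.5594, 0.1701, 0.1792]
ee_rot: [-3.142, -0.0, 3.131]
ft_force: [0.3, 0.0, -4.0]
opening: 0.01
grip_force: 30.0
```

```bash
python3 -m handwheel '[[[0,0,0],[0.001,0,0],1],[[0,0,0],[0.002,0,0],1],[[0,0,0],[0.002,0,0],1]]'
python3 -m handwheel '[[[0,0,0],[0.001,0,0],1],[[0,0,0],[0.0015,0,0],1],[[0,0,0],[0.0015,0,0],1]]'
```

```text
clock: 10.2
ee_pos: [0.5614, 0.1701, 0.1792]
ee_rot: [-3.142, 0.0, 3.131]
ft_force: [0.0, 0.0, -3.1]
opening: 0.0095
grip_force: 30.0
clock: 10.58
ee_pos: [0.5621, 0.1701, 0.1793]
ee_rot: [-3.141, -0.002, 3.131]
ft_force: [-11.5, -1.0, 1.5]
opening: 0.0096
grip_force: 30.0
```

The plate is against the uprights (contact at TCP x 0.562, matching the expected 0.563). I'll ease the preload and go down.

```bash
python3 -m handwheel '[[[0,0,0],[-0.0005,0,0],1],[[0,0,0],[-0.0005,0,-0.002],1],[[0,0,0],[-0.0005,0,-0.004],1],[[0,0,0],[-0.0005,0,-0.006],1],[[0,0,0],[-0.0005,0,-0.006],1]]'
python3 -m handwheel '[[[0,0,0],[0,0,-0.001],1],[[0,0,0],[0,0,-0.002],1],[[0,0,0],[0,0,-0.002],1]]'
```

```text
clock: 11.2
ee_pos: [0.562, 0.1701, 0.173]
ee_rot: [-3.142, -0.001, 3.131]
ft_force: [-4.3, 0.4, -3.3]
opening: 0.0097
grip_force: 30.0
clock: 11.58
ee_pos: [0.562, 0.1702, 0.1716]
ee_rot: [3.142, -0.001, 3.131]
ft_force: [-8.5, -0.5, 2.4]
opening: 0.01
grip_force: 30.0
```

```bash
python3 -m handwheel '[[[0,0,0],[0,0,-0.001],1],[[0,0,0],[0,0,-0.002],1],[[0,0,0],[0,0,-0.002],1]]'
python3 -m handwheel '[[[0,0,0],[0,0,-0.001],1],[[0,0,0],[0,0,-0.002],1],[[0,0,0],[0,0,-0.002],1]]'
```

```text
clock: 11.95
ee_pos: [0.562, 0.1702, 0.1699]
ee_rot: [3.141, -0.001, 3.131]
ft_force: [-10.5, 0.4, 5.7]
opening: 0.0099
grip_force: 30.0
clock: 12.32
ee_pos: [0.562, 0.1702, 0.1679]
ee_rot: [3.141, -0.001, 3.131]
ft_force: [-12.1, 0.9, 6.3]
opening: 0.0099
grip_force: 30.0
```

```bash
python3 -m handwheel '[[[0,0,0],[0,0,-0.001],1],[[0,0,0],[0,0,-0.002],1],[[0,0,0],[0,0,-0.003],1],[[0,0,0],[0,0,-0.003],1]]'
python3 -m handwheel '[[[0,0,0],[0,0,-0.001],1],[[0,0,0],[0,0,-0.002],1],[[0,0,0],[0,0,-0.002],1]]'
python3 -m handwheel '[[[0,0,0],[0,0,-0.001],1],[[0,0,0],[0,0,-0.001],1]]'
```

```text
clock: 12.82
ee_pos: [0.562, 0.1703, 0.165]
ee_rot: [3.141, -0.001, 3.131]
ft_force: [-12.4, 0.3, 7.4]
opening: 0.0099
grip_force: 30.0
clock: 13.2
ee_pos: [0.562, 0.1703, 0.163]
ee_rot: [3.141, -0.001, 3.131]
ft_force: [-11.3, 0.3, 6.8]
opening: 0.0097
grip_force: 30.0
clock: 13.45
ee_pos: [0.562, 0.1703, 0.162]
ee_rot: [3.141, -0.001, 3.131]
ft_force: [-12.2, 0.2, 6.4]
opening: 0.0097
grip_force: 30.0
```

```bash
python3 -m handwheel '[[[0,0,0],[0,0,-0.001],1],[[0,0,0],[0,0,-0.001],1]]'
python3 -m handwheel '[[[0,0,0],[0,0,-0.001],1],[[0,0,0],[0,0,-0.001],1]]'
python3 -m handwheel '[[[0,0,0],[0,0,-0.001],1],[[0,0,0],[0,0,-0.001],1]]'
```

```text
clock: 13.7
ee_pos: [0.5619, 0.1702, 0.1604]
ee_rot: [3.141, -0.001, 3.131]
ft_force: [-8.0, 1.4, 1.1]
opening: 0.0097
grip_force: 30.0
clock: 13.95
ee_pos: [0.5621, 0.1701, 0.159]
ee_rot: [-3.142, -0.001, 3.131]
ft_force: [-4.0, -0.1, -4.6]
opening: 0.0099
grip_force: 30.0
clock: 14.2
ee_pos: [0.5621, 0.1701, 0.1583]
ee_rot: [-3.142, -0.001, 3.131]
ft_force: [-6.2, 0.2, -0.3]
opening: 0.0099
grip_force: 30.0
```

```bash
python3 -m handwheel '[[[0,0,0],[0,0,-0.0007],1],[[0,0,0],[0,0,-0.0007],1],[[0,0,0],[0,0,-0.0007],1]]'
```

```text
clock: 14.58
ee_pos: [0.5622, 0.1701, 0.158]
ee_rot: [3.142, -0.0, 3.131]
ft_force: [-8.4, -0.7, 3.3]
opening: 0.0099
grip_force: 30.0
```

```bash
python3 -m handwheel '[[[0,0,0],[0,0,-0.0007],1],[[0,0,0],[0,0,-0.0007],1],[[0,0,0],[0,0,-0.0007],1]]'
python3 -m handwheel '[[[0,0,0],[0,0,0.001],1],[[0,0,0],[0,0,0.002],1],[[0,0,0],[0,0,0.003],1],[[0,0,0],[0,0,0.003],1]]'
```

```text
clock: 14.95
ee_pos: [0.5622, 0.1701, 0.1579]
ee_rot: [3.141, -0.0, 3.131]
ft_force: [-12.9, -1.1, 8.6]
opening: 0.0097
grip_force: 30.0
clock: 15.45
ee_pos: [0.5622, 0.17, 0.1593]
ee_rot: [-3.141, -0.001, 3.131]
ft_force: [-2.7, 0.7, -9.8]
opening: 0.0094
grip_force: 30.0
```

The upward tug is resisted, so the catch is locked over the wedge. I'll go back down, open, and retreat upwards.

```bash
python3 -m handwheel '[[[0,0,0],[0,0,-0.002],1],[[0,0,0],[0,0,-0.002],1],[[0,0,0],[0,0,-0.002],-1],[[0,0,0],[0,0,-0.002],-1],[[0,0,0],[0,0,-0.002],-1],[[0,0,0],[0,0,-0.002],-1],[[0,0,0],[0,0,-0.002],-1],[[0,0,0],[0,0,-0.002],-1],[[0,0,0],[0,0,-0.002],-1],[[0,0,0],[0,0,-0.002],-1]]'
python3 -m handwheel '[[[0,0,0],[0,0,0.02],-1],[[0,0,0],[-0.01,0,0.05],-1],[[0,0,0],[-0.03,0,0.1],-1],[[0,0,0],[-0.07,0,0.14],-1],[[0,0,0],[-0.11,0.04,0.16],-1],[[0,0,0],[-0.14,0.09,0.16],-1],[[0,0,0],[-0.15,0.14,0.16],-1],[[0,0,0],[-0.15,0.19,0.16],-1],[[0,0,0],[-0.15,0.22,0.16],-1],[[0,0,0],[-0.15,0.22,0.16],-1]]'
python3 - <<'E'
from h import *
for n in('top','side'): snap(n,n+'2')
a=cv2.imread('pics/top2.png')[135:225,170:270]; b=cv2.imread('pics/side2.png')[120:220,210:310]
cv2.imwrite('pics/c2.png',np.hstack([cv2.resize(a,(400,360),interpolation=cv2.INTER_CUBIC),cv2.resize(b,(360,360),interpolation=cv2.INTER_CUBIC)]))
t=np.load('pics/top2.npz'); w=np.nan_to_num(cloud('top',t['d']),nan=0)
m=(w[...,0]>.49)&(w[...,0]<.58)&(abs(w[...,1]-.17)<.03)&(w[...,2]>.09)&(w[...,2]<.13); print('rib top z',np.median(w[m][:,2]),'n',m.sum())
E
```

```text
clock: 16.7
ee_pos: [0.5623, 0.1701, 0.1578]
ee_rot: [-3.142, -0.0, 3.131]
ft_force: [-0.4, 0.6, 0.3]
opening: 0.0851
grip_force: 0.0
clock: 17.95
ee_pos: [0.4119, 0.3915, 0.3188]
ee_rot: [3.141, 0.0, 3.133]
ft_force: [-0.4, -0.4, 0.5]
opening: 0.0929
grip_force: 0.0
rib top z 0.10447507736372953 n 100
```

View pics/c2.png

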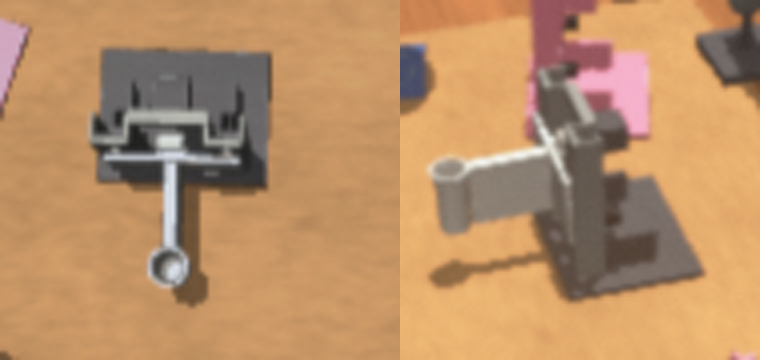

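The picture shows the bracket hanging square on both uprights. In the crop, the ring is at (168,267) and the plate is flush along row 157. One quick tilt check, then I'll hand in.

Run:
```python
from h import *
t=np.load('pics/top2.npz'); w=np.nan_to_num(cloud('top',t['d']),nan=0)
m=(w[...,0]>.5)&(w[...,0]<.6)&(abs(w[...,1]-.17)<.012)&(w[...,2]>.098)&(w[...,2]<.118); q=w[m]
p=np.polyfit(q[:,0],q[:,2],1); print('slope',p[0],'z at .56',np.polyval(p,.56)); y=np.polyfit(q[:,0],q[:,1],1); print('yaw',y[0],'y at .6',np.polyval(y,.6))
if abs(p[0])<.09: print(robot.sign_off())
```

```text
slope 0.05116617515946863 z at .56 0.10584170695634623
yaw -0.029643099004677837 y at .6 0.1684819303991932
the job is handed in; nothing more can be done
None
```

The bracket is hanging by both tabs in the upper slots; the catch clicked over and held against an upward tug, the gripper was withdrawn clear, and the job is handed in at about 18 s; wrist forces read at most about 16 N, and the last picture put it 2–3° off square and upright (limit 4°).

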